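# Show the cleaned square drip grate to the hygiene camera

### The job

The drink dispensers are being cleaned: pick the square grate out of its drip tray by its handle bar and hold it up to the inspection camera, underside square to the lens, centred in front of it 15 cm away, with the handle bar level from side to side behind the plate. Do not touch the camera, leave the other grates, parts, cups, bottle and brush where they are, and finish while still holding the grate there, quite still in the air.

Things in the scene. Friction and masses are not known exactly. Their poses are not given: they have to be found in the camera images.
- square_grate: The square grate, to be shown: 76 x 76 mm, about 130 g, flat stainless plate 4 mm thick with narrow slots, and on its middle an upright stainless handle bar 10 thick (x) x 30 long (y) x 40 mm tall, top 44 mm above the underside. Loose, lying on the two ribs of a black drip tray, underside 18 mm above the counter; nothing holds it in. Origin: centre of the underside; z up along the handle bar, y along the bar's 30 mm length (fingers close along x). 
- square_grate_handle (a point): Grip point in the middle of the square grate's handle bar, 32 mm above the underside (12 below the bar's top); same axes as the grate.
- view_point (a point): The point in the air where the grate's underside centre belongs: 150 mm from the lens face along the lens axis, 225 mm above the counter. z points away from the lens along its axis (leaning 40 degrees from vertical, up and roughly towards the robot), y is level (side to side as the camera sees it), x completes the frame. The grate is shown rightly when its own axes agree with these, or after a half turn about z.
- camera_lens (a point): Centre of the lens face of the inspection camera, 110 mm above the counter (the axes are the camera stand's).
- camera: Inspection camera fixed to the counter beyond the trays: flat dark base 110 x 100 x 12 mm, two short uprights, and a round grey camera head 48 mm across, 66 mm long, with a black collar 60 mm across and white light ring round the lens. The lens looks up towards the robot's side, 50 degrees above level. Origin on the counter straight under the lens face's centre; the lens looks to the body's -x and up; z up.
- tray_a: One of three alike black drip trays, fixed to the counter, 130 x 130 x 26 mm high, walls 4 mm, floor 4 mm, with two ribs inside (tops 18 mm above the counter) that carry a grate. Any of them may hold the square grate. Origin: centre of the underside.
- tray_b: One of three alike black drip trays, fixed to the counter, 130 x 130 x 26 mm high, walls 4 mm, floor 4 mm, with two ribs inside (tops 18 mm above the counter) that carry a grate. Any of them may hold the square grate. Origin: centre of the underside.
- tray_c: One of three alike black drip trays, fixed to the counter, 130 x 130 x 26 mm high, walls 4 mm, floor 4 mm, with two ribs inside (tops 18 mm above the counter) that carry a grate. Any of them may hold the square grate. Origin: centre of the underside.
- round_grate: Another grate, to be left alone: round, 76 mm across, flat stainless plate 4 mm thick with narrow slots, and on its middle an upright stainless handle bar 10 thick (x) x 30 long (y) x 40 mm tall, top 44 mm above the underside. Loose, lying on the two ribs of a black drip tray, underside 18 mm above the counter; nothing holds it in. Origin: centre of the underside; z up along the handle bar, y along the bar's 30 mm length (fingers close along x). 
- long_grate: Another grate, to be left alone: oblong, 50 (x) x 92 (y) mm, flat stainless plate 4 mm thick with narrow slots, and on its middle an upright stainless handle bar 10 thick (x) x 30 long (y) x 40 mm tall, top 44 mm above the underside. Loose, lying on the two ribs of a black drip tray, underside 18 mm above the counter; nothing holds it in. Origin: centre of the underside; z up along the handle bar, y along the bar's 30 mm length (fingers close along x). 
- tap_spout: Bystander: small stainless tap spout standing on the counter, 28 mm across, 50 high; origin at its foot.
- tap_plug: Bystander: small white tap plug, 34 mm across, 30 high; origin at its foot.
- cup_left: Bystander: white cup, 72 mm across, 75 high; origin at its foot.
- cup_right: Bystander: clear tumbler, 68 mm across, 90 high; origin at its foot.
- syrup_bottle: Bystander: amber bottle, 64 mm across, 190 high; origin at its foot.
- brush: Bystander: cleaning brush lying on the counter; origin under its middle.
There are look-alikes about, which are no part of the job. What is shaped like the camera but yellow is not meant. What is shaped like the square_grate but green or pink is not meant.

How it is judged (in metres and radians):
At the end, for the whole second after the job is handed in: Held by the fingers alone, at rest: the square grate's underside centre within 25 mm of the point 150 mm before the lens, plate square to the lens axis within 0.22 rad, handle on the side away from the lens and its bar level across the view within 0.25 rad; under 0.03 m/s and 0.2 rad/s (distance between square_grate and view_point below 0.025 m and angle between the z axis of square_grate and the z axis of view_point, either way round below 0.22 rad and angle between the y axis of square_grate and the y axis of view_point, either way round below 0.25 rad and z of square_grate_handle in the frame of view_point above 0.005 m and height (world z) of square_grate above 0.18 m and contact force between square_grate and the fingers above 1 N and contact force between square_grate and camera below 0.1 N and linear speed of square_grate below 0.03 m/s and angular speed of square_grate below 0.2 rad/s); the arm keeps its last pose, push and grip.
It fails at once if another grate is moved more than 30 mm (distance of any of round_grate, long_grate from where it was at the start of the episode above 0.03 m).
It fails at once if a tap part, cup, the bottle or the brush is moved more than 30 mm (distance of any of tap_spout, tap_plug, cup_left, cup_right, syrup_bottle, brush from where it was at the start of the episode above 0.03 m).
It fails at once if the camera is touched (more than 1 N) (contact force between camera and anything else above 1 N).
It also fails if it takes over 38 s, if anything falls off the work surface, if the arm or the gripper's body presses on something with over 40 N, if the wrist force passes 120 N, or if a joint passes its speed limit or range.

### The arm

A 6-joint arm with a two-finger parallel gripper is mounted at the origin on the work surface. World frame = base frame: x ahead of the robot, y to its left, z up, the work surface at z = 0. Lengths are in mm, angles in rad, forces in N, time in s.
With the tool pointing down it reaches from about 350 to 875 mm from the base axis. Payload 4.2 kg.
Tool frame: the origin (TCP) lies at the very end of the fingers, on their centre line; the grasp point (between the pads) lies 19 mm behind it; z points along the fingers, y is the direction in which the jaws open and shut (so a half turn about z gives the same grasp; the last joint's range is limited). The gripper opens to 85 mm and grips with 20 to 120 N. Pads are 22 mm wide; open, the fingers measure 114 mm over their backs; the gripper's body (76 mm by 85 mm) begins 54 mm behind the grasp point. The pads swing forward as they close: fully open they stand 13 mm farther back than shut.
Start: joints at [1.395, 0.385, 0.008, 0, -1.194, -0.259], TCP at [263.235, 566.839, 231.312] pointing down, gripper open.
Joint ranges: [-3.14, 3.14], [-1.21, 2.06], [-1.07, 1.41], [-3.16, 2.05], [-2.99, -0.16], [-3.1, 3.1]. Speed limits (rad/s): [2.79, 2.79, 3.14, 3.14, 3.14, 3.14].

### API

Orientations are given as a unit quaternion [x, y, z, w].
In Python, from bench import telemetry, eyes, arm gives the robot as it stands. The module is installed in compiled form; this text tells all that it offers.
- The arm moves only by the tool move_arm, never from a script. Its argument "deltas" is text: rows parted by semicolons, each of 6 numbers parted by spaces: the shift along the tool's x, y, z in cm, then the turn, a rotation vector about the tool's x, y, z in rad. A call has 1 to 12 rows; each row shifts and turns the commanded pose from where the row before left it, along the tool's axes as they then stand; what a row does not reach is not made up. A row lasts 1/8 s, in which the tool goes at most 62.5 mm and 10.7 degrees, less where a joint would pass 70% of its speed; a pose out of reach is approached as far as the arm can. A call is refused whole if a number of a shift passes 6.25 or a number of a turn 0.188, either way. A call with a gripper value outside its range is refused whole. "grip" is the finger opening in cm, from 0 to 8.54, set as the call begins (left out, the last holds). The fingers move at their own pace and stop on an object; the grip force is fixed at half the most. Time passes only in rows, so rows that do not move let the fingers close. It gives the time, the measured TCP pose, the force and the opening at its end, in the units of the state.
- telemetry.read_state(): the state, without advancing time (a new reading comes with each control period).
- eyes.get_image(name): name is "side" or "top" or "wrist"; returns a dict with "pixels" (384x512x3 uint8, blue, green, red), "range_z" (384x512 float32, mm along the optical axis (not along the pixel's ray), 0 where there is no reading), "fx", "fy", "cx", "cy" (pixels), "origin" and "orientation" of the camera in the world; the wrist camera has in their place "tool_from_camera" (4x4, takes a point from camera to tool coordinates, whose origin is the TCP and whose axes are the flange's). Camera axes: x right, y up, looking along -z (the intrinsics and any distortion apply to the point x, -y, -z); pixel columns grow to the right and rows downward; lengths in mm; the calibration is good to about 2 mm. A picture is of the moment at which its call begins: read the wrist's pose just before it.
- arm.job_done(): hands the job in, once; it reports no verdict.
Trained networks look in a picture, given as the dict that the camera call returned (one of the last four; its "shot" number tells which), for a name from the list of things; names that differ only in an ending like _2 or _b are one class to them, and where a whole thing is asked for, a point or a joint stands for the part that bears it (a point fixed in the world has none). Each returns a list of dicts, best first, with "p" (0 to 1); they miss things now and then, are a little off and sometimes report something else, mostly with a low value. They report only what shows in the picture. A call takes as long as a camera call. They do not tell look-alikes from the thing itself.
- eyes.boxes_of(picture, name): "point" ([x, y, z] in mm, in world coordinates, good to about 4 mm: the middle of the surface that is visible of it).
The state is a dict: "clock": time; "joints": joint angles; "joint_vel": joint speeds; "joint_efforts": joint torques, N m; "position": TCP position; "ee_rot": TCP orientation; "contact_force": force on the tool from outside, world axes, zero at the start; "wrist_torque": the same for the moment, N m; "gripper_width": finger opening in mm.
Only numpy, scipy, OpenCV 4.12 (cv2) and the standard library are available. Lean on these libraries where they do the work, as an engineer would, in place of code of your own. Each camera call takes 0.05 s, during which the arm holds its last target.

## Working session

There is one attempt and no reset: what is moved stays moved. The work goes in short steps, Python scripts to look and compute and a tool call to move; the robot and the scene stay as the last step left them, time stands still between calls to the robot, and variables do not carry over. Pictures are saved under pics/ and viewed, and the job is handed in when it is done.

Besides the shell and the picture viewer there is one more tool, called after ">>>" by a JSON object that holds its "api" and its "payload". move_arm: Moves the arm, as the interface text tells. Its arguments: {"type":"object","properties":{"deltas":{"type":"string"},"grip":{"type":"number"}},"required":["deltas"]}

```bash
mkdir -p pics
cat > h.py <<'E'
import numpy as np,cv2,pickle
from bench import telemetry,eyes,arm
from scipy.spatial.transform import Rotation as R
def cam(im,st=None):
    if 'origin' in im:
        T=np.eye(4);T[:3,:3]=R.from_quat(im['orientation']).as_matrix() if np.size(im['orientation'])==4 else np.array(im['orientation']);T[:3,3]=im['origin'];return T
    W=np.eye(4);W[:3,:3]=R.from_quat(st['ee_rot']).as_matrix();W[:3,3]=st['position']
    return W@np.array(im['tool_from_camera'])
def cloud(im,st=None):
    T=cam(im,st);z=im['range_z'];v,u=np.mgrid[:384,:512]
    P=np.stack([(u-im['cx'])/im['fx']*z,-(v-im['cy'])/im['fy']*z,-z],-1)
    return P@T[:3,:3].T+T[:3,3]
E
python3 - <<'E'
from h import *
st=telemetry.read_state();print(st)
for n in ['side','top']:
    im=eyes.get_image(n);print(n,[(k,v) for k,v in im.items() if k not in('pixels','range_z')])
    cv2.imwrite(f'pics/{n}0.png',cv2.resize(im['pixels'],(768,576)))
    pickle.dump(im,open(n+'.pkl','wb'))
    for k in ['square_grate','camera','tray_a','round_grate','long_grate','syrup_bottle']:
        print(k,[(np.round(d['point']),round(d['p'],2)) for d in eyes.boxes_of(im,k)])
E
```

```text
{'clock': 0.0, 'joints': array([ 1.39458690e+00,  3.85561578e-01,  6.64385721e-03, -4.75889772e-04,
       -1.19398601e+00, -2.58613743e-01]), 'joint_vel': array([-0.00258493,  0.0003703 ,  0.00010518,  0.0001426 , -0.0003651 ,
       -0.00187256]), 'joint_efforts': array([ 6.74414914e-04, -3.92291522e+01,  1.88404280e+01,  4.18637574e+00,
       -4.60379742e-03,  8.24951030e-06]), 'position': array([263.01884702, 566.33429773, 230.22902675]), 'ee_rot': array([ 9.76439543e-01, -2.15788461e-01, -1.77568749e-04,  1.06191876e-03]), 'contact_force': array([ 1.06144342, -0.48998574,  0.04519291]), 'wrist_torque': array([ 0.03489636, -0.03316107,  0.01748266]), 'gripper_width': 85.69356806764918}
side [('fx', 498.7468558193744), ('fy', 498.7468558193744), ('cx', 267.8339432164242), ('cy', 188.04740748550577), ('origin', array([  473.28278876, -1276.75740638,   958.37904169])), ('orientation', array([ 0.48187367, -0.01673154, -0.01157249,  0.87600451])), ('shot', 1)]
square_grate [(array([ 276., -226.,    5.]), 0.98), (array([ 628., -232.,    0.]), 0.68), (array([ 452., -220.,   19.]), 0.66
[... 526 characters left out ...]
orientation', array([ 0.05291863, -0.0429727 , -0.70463849,  0.70628433])), ('shot', 2)]
square_grate [(array([ 449., -214.,   26.]), 0.85), (array([ 275., -219.,    3.]), 0.82), (array([ 628., -221.,   -1.]), 0.82)]
camera [(array([744.,  68.,   8.]), 0.97), (array([718., 263.,   8.]), 0.91), (array([ 759., -117.,   12.]), 0.68), (array([661., 437.,  40.]), 0.4)]
tray_a [(array([511., 215.,   3.]), 0.83), (array([475.,  19.,   3.]), 0.8), (array([ 453., -229.,    3.]), 0.62)]
round_grate [(array([526., 199.,  20.]), 0.59), (array([ 759., -119.,   11.]), 0.31)]
long_grate [(array([493.,  24.,  22.]), 0.72), (array([ 697., -405.,   58.]), 0.23)]
syrup_bottle [(array([478., 411., 124.]), 0.7)]
```

View pics/side0.png

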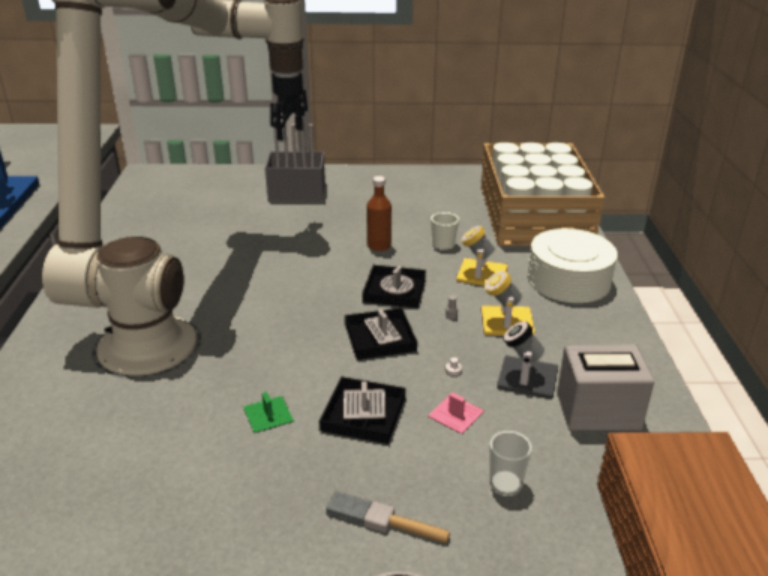

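View pics/top0.png

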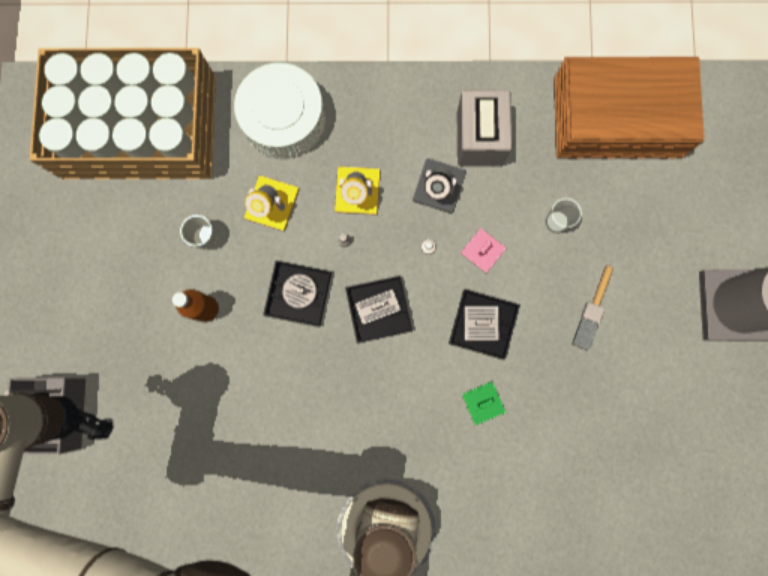

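Candidates in the side picture are the stainless grate in the tray (363,405), green (268,412) and pink (456,410). The stainless one is meant, since the green and pink are look-alikes. The camera is the dark/grey one at (525,360), not the two yellow ones. I'll confirm with enlarged crops.

Run:
```python
from h import *
t=pickle.load(open('top.pkl','rb'));s=pickle.load(open('side.pkl','rb'))
a=cv2.resize(t['pixels'][185:245,290:350],(400,400),interpolation=cv2.INTER_CUBIC)
b=cv2.resize(t['pixels'][95:155,262:322],(400,400),interpolation=cv2.INTER_CUBIC)
c=cv2.resize(s['pixels'][205:265,320:380],(400,400),interpolation=cv2.INTER_CUBIC)
cv2.imwrite('pics/crop.png',cv2.resize(np.hstack([a,b,c]),(798,266)))
for im in(t,s):
    P=cloud(im)
    m=(abs(P[...,0]-765)<90)&(abs(P[...,1]+117)<90)&(P[...,2]>25)
    Q=P[m];print(len(Q),Q.min(0).round(),Q.max(0).round())
    m=(abs(P[...,0]-449)<90)&(abs(P[...,1]+222)<90)&(P[...,2]>30)
    Q=P[m];print(Q.round())
    # base
    g=im['pixels']
    m=(abs(P[...,0]-765)<90)&(abs(P[...,1]+117)<80)&(P[...,2]>7)&(P[...,2]<18)
    q=P[m][:,:2].astype(np.float32);print(len(q),cv2.minAreaRect(q))
    m=(abs(P[...,0]-449)<80)&(abs(P[...,1]+222)<80)&(P[...,2]>15)&(P[...,2]<30)
    q=P[m][:,:2].astype(np.float32);print(len(q),cv2.minAreaRect(q))
```

```text
588 [ 726. -207.   25.] [855. -82. 132.]
[[ 524. -203.   34.]
 [ 507. -170.   31.]
 [ 507. -264.   32.]
 [ 504. -268.   31.]
 [ 497. -297.   34.]
 [ 483. -163.   30.]
 [ 483. -291.   30.]
 [ 459. -198.   39.]
 [ 457. -199.   57.]
 [ 457. -202.   63.]
 [ 457. -205.   64.]
 [ 457. -209.   59.]
 [ 457. -213.   55.]
 [ 457. -216.   60.]
 [ 457. -219.   57.]
 [ 458. -223.   54.]
 [ 457. -226.   59.]
 [ 455. -198.   45.]
 [ 454. -199.   56.]
 [ 454. -202.   62.]
 [ 453. -205.   63.]
 [ 454. -209.   60.]
 [ 454. -212.   61.]
 [ 454. -215.   62.]
 [ 454. -219.   62.]
 [ 454. -222.   59.]
 [ 453. -225.   65.]
 [ 452. -198.   43.]
 [ 451. -199.   58.]
 [ 450. -202.   61.]
 [ 450. -206.   59.]
 [ 451. -209.   58.]
 [ 450. -212.   65.]
 [ 451. -216.   58.]
 [ 450. -218.   63.]
 [ 451. -223.   56.]
 [ 451. -226.   55.]
 [ 453. -240.   30.]
 [ 446. -283.   31.]
 [ 432. -148.   31.]
 [ 426. -202.   32.]
 [ 409. -269.   31.]
 [ 396. -195.   30.]
 [ 396. -265.   30.]
 [ 382. -262.   32.]
 [ 379. -245.   30.]]
460 ((765.6187133789062, -118.58240509033203), (166.9915771484375, 157.94322204589844), 1.55
[... 579 characters left out ...]
5.]
 [ 460. -228.   57.]
 [ 454. -232.   57.]
 [ 457. -233.   58.]
 [ 460. -226.   51.]
 [ 454. -231.   53.]
 [ 457. -231.   52.]
 [ 460. -234.   55.]
 [ 454. -233.   51.]
 [ 457. -231.   49.]
 [ 460. -231.   49.]
 [ 454. -233.   47.]
 [ 457. -228.   43.]
 [ 460. -232.   46.]
 [ 454. -230.   41.]
 [ 457. -231.   42.]
 [ 460. -232.   43.]
 [ 454. -227.   35.]
 [ 457. -232.   39.]
 [ 460. -234.   40.]
 [ 454. -235.   38.]
 [ 457. -229.   33.]
 [ 460. -230.   33.]
 [ 460. -233.   33.]]
496 ((787.1629638671875, -131.13143920898438), (106.10237121582031, 119.07319641113281), 72.62260437011719)
847 ((455.89495849609375, -223.02294921875), (137.01280212402344, 130.9246063232422), 73.42133331298828)
```

View pics/crop.png

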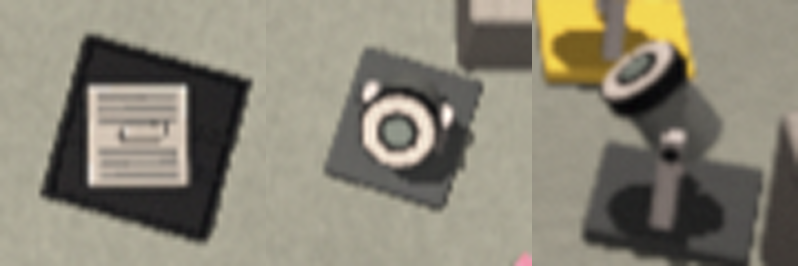

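```bash
cat >> h.py <<'E'
def ray(im,uv,z,st=None):
    T=cam(im,st);uv=np.atleast_2d(uv).astype(float)
    d=np.stack([(uv[:,0]-im['cx'])/im['fx'],-(uv[:,1]-im['cy'])/im['fy'],-np.ones(len(uv))],-1)@T[:3,:3].T
    return T[:3,3]+d*((z-T[2,3])/d[:,2])[:,None]
def plan(p1,R1,n,p0=None,R0=None):
    """rows from current (or given) pose to p1,R1, straight, n rows"""
    st=telemetry.read_state()
    p=np.array(st['position'] if p0 is None else p0,float);Rc=R.from_quat(st['ee_rot']) if R0 is None else R0
    rv=(Rc.inv()*R1).as_rotvec();dp=(np.array(p1)-p)/n
    rows=[]
    for i in range(n):
        sh=Rc.inv().apply(dp)/10
        rows.append(' '.join(f'{v:.2f}' for v in sh)+' '+' '.join(f'{v:.3f}' for v in rv/n));Rc=Rc*R.from_rotvec(rv/n)
    for i in range(0,n,12):print('; '.join(rows[i:i+12]))
def down(phi):return R.from_euler('z',phi)*R.from_euler('x',np.pi)
E
python3 - <<'E'
from h import *
for n in('top','side'):
    im=pickle.load(open(n+'.pkl','rb'));g=im['pixels'].astype(int)
    P=cloud(im)
    print(n,'lens px',)
    # white ring: bright pixels near camera
    m=(g.min(2)>185)&(abs(P[...,0]-765)<80)&(abs(P[...,1]+117)<60)&(P[...,2]>60)
    v,u=np.nonzero(m);print(u.mean(),v.mean(),len(u),P[m].mean(0),np.median(P[m],0))
t=pickle.load(open('top.pkl','rb'));g=t['pixels']
# base corners in the crop (b), scaled
c=np.array([[365,48],[480,82],[440,208],[326,172]],float)
uv=(c-[266,0])/266*60+[262,95]
B=ray(t,uv-0.5,12);print(B.round(1))
for i in range(4):
    e=B[(i+1)%4]-B[i];print(np.linalg.norm(e),np.degrees(np.arctan2(e[1],e[0])))
print(B.mean(0))
im=eyes.get_image('wrist');print(im['tool_from_camera'],im['fx'])
plan([450,-216,235],down(-np.pi/2),16)
E
```

```text
top lens px
291.2173913043478 123.0 92 [ 753.76843504 -109.54211374  107.9209544 ] [ 754.05839292 -107.11524635  108.86478252]
side lens px
350.0 222.66666666666666 3 [ 768.58398251 -122.04723397  106.67290856] [ 767.52919915 -114.46412971  117.85354654]
[[ 846.9  -90.    12. ]
 [ 818.7 -181.4   12. ]
 [ 715.8 -148.6   12. ]
 [ 745.   -58.6   12. ]]
95.71496728939933 -107.15402148389788
108.05742959705002 162.29143309866285
94.61892566217728 71.9745568885561
106.61336550590161 -17.121157390366093
[ 781.59615866 -119.65145841   12.        ]
[[ 2.40881907e-04  9.44216157e-01  3.29326267e-01  8.46966375e+01]
 [ 9.99999800e-01 -3.47307374e-05 -6.31861335e-04  1.26818361e-01]
 [-5.85175938e-04  3.29326354e-01 -9.44215977e-01 -1.43091987e+02]
 [ 0.00000000e+00  0.00000000e+00  0.00000000e+00  1.00000000e+00]] 321.9752405140033
3.12 3.95 -0.02 -0.000 0.000 0.071; 3.39 3.71 -0.02 -0.000 0.000 0.071; 3.65 3.46 -0.02 -0.000 0.000 0.071; 3.88 3.20 -0.02 -0.000 0.000 0.071; 4.10 2.91 -0.02 -0.000 0.000 0.071; 4.30 2.62 -0.02 -0.000 0.000 0.071; 4.47 2.30 -0.02 -0.000 0.000 0.071; 4.62 1.98 -0.02 -0.000 0.000 0.071; 4.75 1.65 -0.02 -0.000 0.000 0.071; 4.86 1.31 -0.02 -0.000 0.000 0.071; 4.94 0.96 -0.02 -0.000 0.000 0.071; 4.99 0.61 -0.02 -0.000 0.000 0.071
5.02 0.25 -0.02 -0.000 0.000 0.071; 5.03 -0.11 -0.02 -0.000 0.000 0.071; 5.01 -0.46 -0.02 -0.000 0.000 0.071; 4.96 -0.82 -0.02 -0.000 0.000 0.071
```

>>> {"api": "move_arm", "payload": {"deltas": "3.12 3.95 -0.02 0 0 0.071; 3.39 3.71 -0.02 0 0 0.071; 3.65 3.46 -0.02 0 0 0.071; 3.88 3.2 -0.02 0 0 0.071; 4.1 2.91 -0.02 0 0 0.071; 4.3 2.62 -0.02 0 0 0.071; 4.47 2.3 -0.02 0 0 0.071; 4.62 1.98 -0.02 0 0 0.071; 4.75 1.65 -0.02 0 0 0.071; 4.86 1.31 -0.02 0 0 0.071; 4.94 0.96 -0.02 0 0 0.071; 4.99 0.61 -0.02 0 0 0.071", "grip": 8.5}}

```text
clock: 2.25
position: [403.5, -21.9, 234.3]
ee_rot: [0.799, -0.601, 0.0, -0.001]
contact_force: [1.1, -0.1, -0.8]
gripper_width: 85.0
```

>>> {"api": "move_arm", "payload": {"deltas": "5.02 0.25 -0.02 0 0 0.071; 5.03 -0.11 -0.02 0 0 0.071; 5.01 -0.46 -0.02 0 0 0.071; 4.96 -0.82 -0.02 0 0 0.071; 0 0 0 0 0 0; 0 0 0 0 0 0"}}

```text
clock: 3.0
position: [449.6, -215.8, 234.3]
ee_rot: [-0.707, 0.707, 0.0, -0.0]
contact_force: [-0.4, 0.3, 0.4]
gripper_width: 84.8
```

Run:
```python
from h import *
st=telemetry.read_state();print(st['clock'],st['position'],st['ee_rot'],st['joints'].round(3))
im=eyes.get_image('wrist');pickle.dump((im,st),open('w1.pkl','wb'))
cv2.imwrite('pics/w1.png',cv2.resize(im['pixels'],(768,576)))
for k in ['square_grate','square_grate_handle','camera']:
    print(k,[(np.round(d['point']),round(d['p'],2)) for d in eyes.boxes_of(im,k)])
P=cloud(im,st)
m=(abs(P[...,0]-455)<30)&(abs(P[...,1]+216)<30)&(P[...,2]>48)&(P[...,2]<75)
q=P[m];print(len(q),q.mean(0),cv2.minAreaRect(q[:,:2].astype(np.float32)))
g=im['pixels']
m=(abs(P[...,0]-455)<65)&(abs(P[...,1]+216)<65)&(P[...,2]>10)&(P[...,2]<35)&(g.min(2)>110)
q=P[m];print(len(q),q.mean(0),cv2.minAreaRect(q[:,:2].astype(np.float32)))
```

```text
3.0 [ 449.60823901 -215.80717945  234.32694241] [-7.06999336e-01  7.07214148e-01  2.93509611e-04 -3.80001610e-05] [-0.122  0.167 -0.289 -0.    -1.116  0.121]
square_grate [(array([ 625., -226.,    4.]), 0.9), (array([ 281., -226.,    2.]), 0.88), (array([ 458., -218.,   18.]), 0.62)]
square_grate_handle [(array([ 458., -218.,   26.]), 0.78), (array([ 280., -224.,    7.]), 0.78), (array([ 618., -227.,    6.]), 0.59)]
camera [(array([782.,  28.,  12.]), 0.96), (array([ 741., -116.,   11.]), 0.9)]
304 [ 455.59260288 -216.14023401   61.63712619] ((455.6466979980469, -214.7082061767578), (9.711113929748535, 29.738574981689453), 2.03656268119812)
2534 [ 455.33611968 -217.93195839   22.65673059] ((446.2420349121094, -201.92901611328125), (92.98493194580078, 102.22869110107422), 0.6796404719352722)
```

View pics/w1.png

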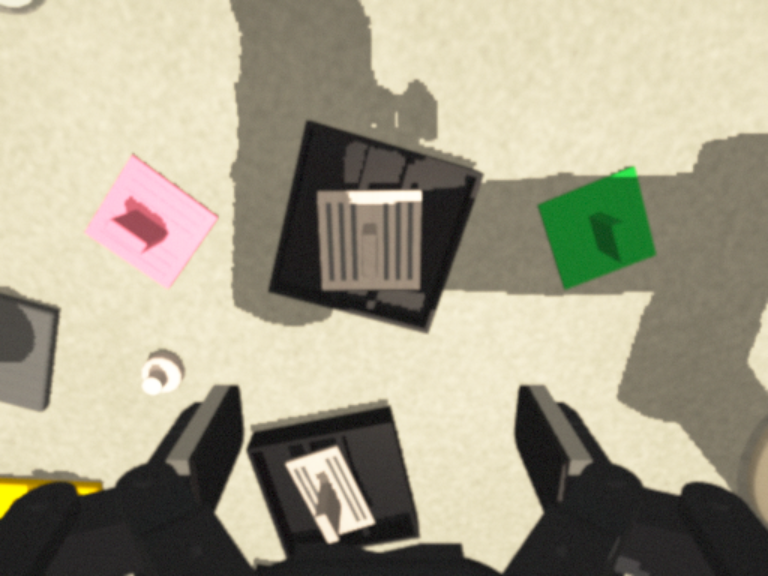

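The stainless square grate is at (370,240) in the wrist view, its bar upright in the picture. Pink is at (150,220) and green at (597,228). Handle measured at (455.6, -215.5), top at 62, with the bar nearly along world y.

>>> {"api": "move_arm", "payload": {"deltas": "0.03 -0.6 3 0 0 -0.02; 0 0 4 0 0 0; 0 0 4 0 0 0; 0 0 4 0 0 0; 0 0 2 0 0 0; 0 0 0 0 0 0; 0 0 0 0 0 0", "grip": 4}}

```text
clock: 4.08
position: [457.0, -215.9, 65.6]
ee_rot: [0.715, -0.7, 0.001, -0.001]
contact_force: [0.2, 0.5, -0.1]
gripper_width: 40.0
```

Run:
```python
from h import *
st=telemetry.read_state();print(st['clock'],st['position'],st['gripper_width'])
im=eyes.get_image('wrist')
cv2.imwrite('pics/w2.png',im['pixels'])
P=cloud(im,st)
m=(abs(P[...,0]-455)<14)&(abs(P[...,1]+216)<24)&(P[...,2]>52)&(P[...,2]<68)
q=P[m];print(len(q),q.mean(0),cv2.minAreaRect(q[:,:2].astype(np.float32)))
```

```text
4.075 [ 456.95188686 -215.94900673   65.64472769] 39.95296972778452
1094 [ 455.82353363 -217.319977     61.68161055] ((455.59588623046875, -215.049560546875), (9.851771354675293, 30.208419799804688), 1.1942709684371948)
```

View pics/w2.png

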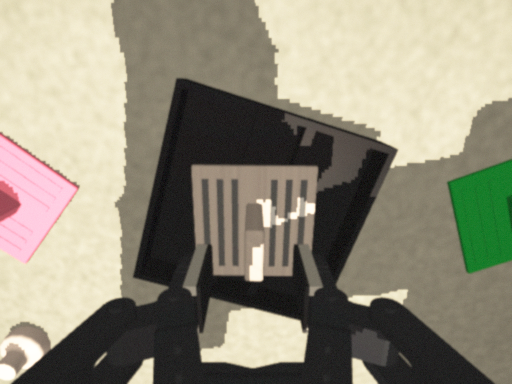

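The bar at (254,240) lies between the fingers, and its measured centre is (455.6, -215), z 62. I'll go down 3.5 cm and close.

>>> {"api": "move_arm", "payload": {"deltas": "-0.05 0.12 2 0 0 0; 0 0 1.45 0 0 0; 0 0 0 0 0 0; 0 0 0 0 0 0"}}

```text
clock: 4.62
position: [455.3, -215.9, 30.6]
ee_rot: [0.714, -0.7, 0.0, -0.0]
contact_force: [-0.1, 0.5, -1.4]
gripper_width: 40.0
```

>>> {"api": "move_arm", "payload": {"deltas": "0 0 0 0 0 0; 0 0 0 0 0 0; 0 0 0 0 0 0; 0 0 0 0 0 0; 0 0 0 0 0 0; 0 0 0 0 0 0; 0 0 0 0 0 0; 0 0 0 0 0 0", "grip": 0}}

```text
clock: 5.62
position: [455.3, -215.9, 30.6]
ee_rot: [0.714, -0.7, 0.001, -0.0]
contact_force: [0.2, 0.4, 6.0]
gripper_width: 9.2
```

>>> {"api": "move_arm", "payload": {"deltas": "0 0 -1 0 0 0; 0 0 -2 0 0 0; 0 0 -3 0 0 0; 0 0 -3 0 0 0; 0 0 -3 0 0 0; 0 0 -3 0 0 0; 0 0 -3 0 0 0; 0 0 -2 0 0 0; 0 0 -1 0 0 0; 0 0 0 0 0 0; 0 0 0 0 0 0"}}

```text
clock: 7.0
position: [454.0, -215.5, 238.8]
ee_rot: [0.714, -0.7, -0.001, 0.001]
contact_force: [-1.2, 0.7, -0.7]
gripper_width: 9.1
```

```bash
cat >> h.py <<'E'
def goal(L,yaw,off=12.6):
    c,s=np.cos(yaw),np.sin(yaw);a=np.radians(40)
    d=np.array([-c*np.sin(a),-s*np.sin(a),np.cos(a)]);y=np.array([-s,c,0]);x=np.cross(y,d)
    V=np.array(L)+150*d
    return V,d,V+off*d,R.from_matrix(np.stack([-y,-x,-d],1))
E
python3 - <<'E'
from h import *
t=pickle.load(open('top.pkl','rb'));print(ray(t,[291.2,123],110))
st=telemetry.read_state();print(st['position'],st['joints'].round(2),st['gripper_width'])
V,d,p,Rg=goal([754,-108.5,110],-0.305);print(V,p,Rg.as_quat())
print((R.from_quat(st['ee_rot']).inv()*Rg).as_rotvec())
plan(p,Rg,16)
im=eyes.get_image('side');cv2.imwrite('pics/s3.png',cv2.resize(im['pixels'][150:330,200:440],(800,600)))
E
```

```text
[[ 753.16004874 -109.37094501  110.        ]]
[ 454.00969387 -215.50734596  238.84005007] [-0.12  0.17 -0.27 -0.   -1.13  0.14] 9.144775919650444
[662.0318496  -79.54629016 224.90666647] [654.30652497 -77.11417853 234.55882645] [-0.55581322  0.75768983 -0.27577655  0.20229947]
[0.69432853 0.11378459 0.3112834 ]
-0.84 -1.27 0.02 0.043 0.007 0.019; -0.86 -1.25 0.07 0.043 0.007 0.019; -0.89 -1.23 0.12 0.043 0.007 0.019; -0.91 -1.20 0.17 0.043 0.007 0.019; -0.94 -1.18 0.21 0.043 0.007 0.019; -0.96 -1.15 0.26 0.043 0.007 0.019; -0.99 -1.12 0.30 0.043 0.007 0.019; -1.01 -1.09 0.34 0.043 0.007 0.019; -1.03 -1.05 0.38 0.043 0.007 0.019; -1.06 -1.01 0.42 0.043 0.007 0.019; -1.08 -0.97 0.45 0.043 0.007 0.019; -1.10 -0.93 0.48 0.043 0.007 0.019
-1.12 -0.89 0.52 0.043 0.007 0.019; -1.14 -0.84 0.55 0.043 0.007 0.019; -1.16 -0.80 0.57 0.043 0.007 0.019; -1.18 -0.75 0.60 0.043 0.007 0.019
```

View pics/s3.png

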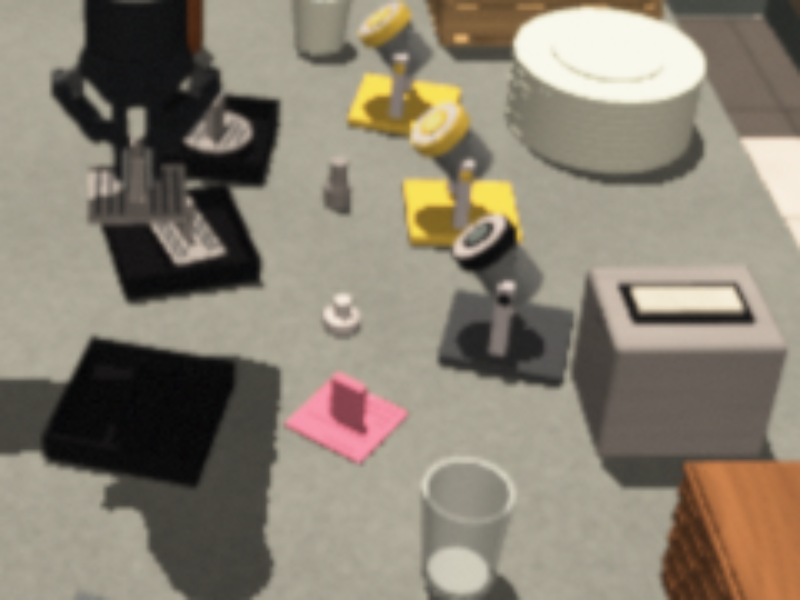

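The grate hangs level in the fingers at (135,195), its tray at (140,410) is empty, and the grey camera's lens is at (485,238). Next is the move to the view point. I'll do the first 12 rows, then check.

>>> {"api": "move_arm", "payload": {"deltas": "-0.84 -1.27 0.02 0.043 0.007 0.019; -0.86 -1.25 0.07 0.043 0.007 0.019; -0.89 -1.23 0.12 0.043 0.007 0.019; -0.91 -1.2 0.17 0.043 0.007 0.019; -0.94 -1.18 0.21 0.043 0.007 0.019; -0.96 -1.15 0.26 0.043 0.007 0.019; -0.99 -1.12 0.3 0.043 0.007 0.019; -1.01 -1.09 0.34 0.043 0.007 0.019; -1.03 -1.05 0.38 0.043 0.007 0.019; -1.06 -1.01 0.42 0.043 0.007 0.019; -1.08 -0.97 0.45 0.043 0.007 0.019; 0 0 0 0 0 0"}}

```text
clock: 8.55
position: [591.0, -120.2, 234.9]
ee_rot: [-0.619, 0.75, -0.19, 0.138]
contact_force: [0.4, -0.4, -0.7]
gripper_width: 9.2
```

Run:
```python
from h import *
st=telemetry.read_state();print(st['position'],st['joints'].round(2),st['gripper_width'])
V,d,p,Rg=goal([754,-108.5,110],-0.305)
plan(p,Rg,6)
```

```text
[ 590.96659992 -120.17411206  234.92874998] [ 0.14  0.14 -0.55  0.39 -0.47 -0.64] 9.243167635841964
-0.91 -0.80 0.39 0.037 0.006 0.017; -0.93 -0.77 0.41 0.037 0.006 0.017; -0.94 -0.74 0.44 0.037 0.006 0.017; -0.96 -0.71 0.46 0.037 0.006 0.017; -0.97 -0.67 0.48 0.037 0.006 0.017; -0.99 -0.64 0.50 0.037 0.006 0.017
```

>>> {"api": "move_arm", "payload": {"deltas": "-0.91 -0.8 0.39 0.037 0.006 0.017; -0.93 -0.77 0.41 0.037 0.006 0.017; -0.94 -0.74 0.44 0.037 0.006 0.017; -0.96 -0.71 0.46 0.037 0.006 0.017; -0.97 -0.67 0.48 0.037 0.006 0.017; -0.99 -0.64 0.5 0.037 0.006 0.017; 0 0 0 0 0 0; 0 0 0 0 0 0"}}

```text
clock: 9.55
position: [655.6, -79.1, 247.7]
ee_rot: [-0.557, 0.76, -0.273, 0.193]
contact_force: [0.3, 0.6, -1.5]
gripper_width: 8.9
```

```bash
cat > chk.py <<'E'
from h import *
st=telemetry.read_state();print(st['clock'],st['position'],st['joints'].round(2),st['gripper_width'])
V,d,p,Rg=goal([754,-108.5,110],-0.305)
print('V',V,'tcp err',p-st['position'],'rot err',(R.from_quat(st['ee_rot']).inv()*Rg).as_rotvec())
plan(p,Rg,2)
s=eyes.get_image('side');t=eyes.get_image('top')
pickle.dump((s,t),open('st.pkl','wb'))
a=cv2.resize(s['pixels'][120:270,280:430],(400,400));b=cv2.resize(t['pixels'][70:220,220:370],(400,400))
cv2.imwrite('pics/c%d.png'%int(100*st['clock']),np.hstack([a,b]))
for im in(s,t):
    P=cloud(im)
    for k in ['square_grate','camera']: print(k,[(np.round(q['point']),round(q['p'],2)) for q in eyes.boxes_of(im,k)])
    # plate points in view frame
    X=np.stack([np.cross(Rg.as_matrix()[:,0]*-1,d),-Rg.as_matrix()[:,0],d],1)
    Q=(P-V)@X
    g=im['pixels']
    m=(abs(Q[...,2]-2)<8)&(abs(Q[...,0])<60)&(abs(Q[...,1])<60)&(g.min(2)>50)
    q=Q[m];print('plate',len(q),q.min(0).round(1) if len(q) else '',q.max(0).round(1) if len(q) else '',cv2.minAreaRect(q[:,:2].astype(np.float32)) if len(q) else '')
    if len(q)>20:
        A=np.c_[q[:,:2],np.ones(len(q))];print('plane',np.linalg.lstsq(A,q[:,2],rcond=None)[0])
E
python3 chk.py; ls -t pics|head -1
```

```text
9.55 [655.6288875  -79.12597107 247.6845157 ] [-0.07  0.17 -0.75  1.65 -0.16 -1.83] 8.9170010220245
V [662.0318496  -79.54629016 224.90666647] tcp err [ -1.32236253   2.01179254 -13.12568925] rot err [ 0.0166658  -0.0119736   0.00404025]
-0.08 0.49 0.45 0.008 -0.006 0.002; -0.08 0.49 0.45 0.008 -0.006 0.002
square_grate [(array([656., -86., 248.]), 0.78), (array([ 278., -227.,    3.]), 0.71), (array([ 627., -232.,   -2.]), 0.69)]
camera [(array([750.,  55.,  17.]), 0.78), (array([731., 256.,  18.]), 0.55)]
plate 160 [-29.9 -45.1   4.3] [47.4 37.1 10. ] ((9.553390502929688, -3.657726287841797), (77.28131866455078, 81.76541900634766), 1.6457767486572266)
plane [-1.40128507e-02 -3.89220296e-03  8.69486849e+00]
square_grate [(array([ 274., -217.,    2.]), 0.86), (array([ 628., -222.,    2.]), 0.8), (array([663., -89., 248.]), 0.73)]
camera [(array([721., 264.,   9.]), 0.95), (array([ 770., -125.,   22.]), 0.94), (array([744.,  66.,  10.]), 0.83)]
plate 36 [-25.  -36.    6.9] [45.  37.7  9.9] ((9.95993423461914, 0.8807830810546875), (73.64617919921875, 70.04398345947266), 89.83918762207031)
plane [5.58147025e-03 2.55653483e-05 8.89005916e+00]
c955.png
```

The arm stopped about 13 mm high because joint 5 reached its limit of -0.16. I'll ease the tilt by 0.1 rad, well inside 0.22, to get off the limit, then come down.

>>> {"api": "move_arm", "payload": {"deltas": "0 0 0 -0.02 0 0; 0 0 0 -0.02 0 0; 0 0 0 -0.02 0 0; 0 0 0 -0.02 0 0; 0 0 0 -0.02 0 0; 0 0 0 0 0 0; 0 0 0 0 0 0"}}

```text
clock: 10.72
position: [655.5, -78.2, 247.4]
ee_rot: [-0.567, 0.772, -0.235, 0.165]
contact_force: [-0.4, -0.7, -2.7]
gripper_width: 8.8
```

Run:
```python
from h import *
st=telemetry.read_state();print(st['clock'],st['position'],st['joints'].round(3),st['gripper_width'])
V,d,p,Rg=goal([754,-108.5,110],-0.305)
print('tcp err',p-st['position'],'rot err',(R.from_quat(st['ee_rot']).inv()*Rg).as_rotvec())
Rc=R.from_quat(st['ee_rot']);p2=V-Rc.as_matrix()[:,2]*12.6
plan(p2,Rc,4)
```

```text
10.725 [655.45242029 -78.22238183 247.44417424] [ 0.167  0.196 -0.598  0.825 -0.362 -1.191] 8.81342165860823
tcp err [ -1.14589532   1.1082033  -12.88534779] rot err [ 0.11647749 -0.01171986  0.00478371]
-0.03 0.17 0.25 0.000 0.000 0.000; -0.03 0.17 0.25 0.000 0.000 0.000; -0.03 0.17 0.25 0.000 0.000 0.000; -0.03 0.17 0.25 0.000 0.000 0.000
```

>>> {"api": "move_arm", "payload": {"deltas": "-0.03 0.17 0.25 0 0 0; -0.03 0.17 0.25 0 0 0; -0.03 0.17 0.25 0 0 0; -0.03 0.17 0.25 0 0 0; 0 0 0 0.02 -0.005 0.002; 0 0 0 0.02 -0.005 0.002; 0 0 0 0 0 0; 0 0 0 0 0 0; 0 0 0 0 0 0; 0 0 0 0 0 0"}}

```text
clock: 11.98
position: [656.2, -76.7, 235.8]
ee_rot: [-0.563, 0.768, -0.247, 0.181]
contact_force: [0.0, 0.4, -1.1]
gripper_width: 9.1
```

```bash
python3 chk.py
```

```text
11.975 [656.20432894 -76.74256914 235.79351601] [ 0.07  0.19 -0.71  1.21 -0.23 -1.5 ] 9.079966789311241
V [662.0318496  -79.54629016 224.90666647] tcp err [-1.89780397 -0.37160939 -1.23468956] rot err [ 0.07594017 -0.00105418  0.00028498]
0.05 0.11 0.00 0.038 -0.001 0.000; 0.05 0.10 -0.00 0.038 -0.001 0.000
square_grate [(array([654., -91., 233.]), 0.79), (array([ 277., -230.,    2.]), 0.72), (array([ 627., -234.,   -3.]), 0.6)]
camera [(array([733., 256.,  75.]), 0.91), (array([ 769., -141.,   15.]), 0.8), (array([749.,  55.,  16.]), 0.69)]
plate 242 [-38.3 -40.5  -5.5] [39.  38.5  9. ] ((0.5880851745605469, -0.6314048767089844), (79.45142364501953, 76.44013214111328), 88.85060119628906)
plane [-0.07874722  0.00912448  0.59411543]
square_grate [(array([ 276., -220.,    1.]), 0.6), (array([ 770., -127.,   12.]), 0.6), (array([ 627., -219.,   -0.]), 0.57), (array([664., -92., 236.]), 0.56), (array([514., 215.,   4.]), 0.44)]
camera [(array([ 768., -123.,   14.]), 0.93), (array([722., 264.,  11.]), 0.84), (array([747.,  67.,  10.]), 0.65)]
plate 356 [-37.6 -34.7  -3.8] [38.6 41.1 10. ] ((0.7782936096191406, 2.9615097045898438), (76.71136474609375, 75.0732192993164), 88.58425903320312)
plane [-6.95403284e-02  1.95692723e-03  4.12219100e+00]
```

View pics/c1197.png

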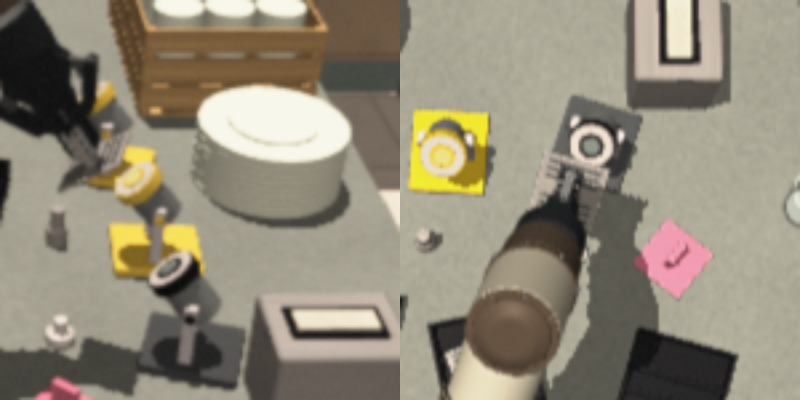

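>>> {"api": "move_arm", "payload": {"deltas": "0 0 0 0 0 0; 0 0 0 0 0 0; 0 0 0 0 0 0; 0 0 0 0 0 0; 0 0 0 0 0 0; 0 0 0 0 0 0; 0 0 0 0 0 0; 0 0 0 0 0 0"}}

```text
clock: 13.28
position: [655.9, -77.1, 235.6]
ee_rot: [-0.563, 0.768, -0.247, 0.18]
contact_force: [0.5, 0.0, -1.4]
gripper_width: 9.2
```

The grate (left view ~(95,160), right view ~(568,185)) is held in the fingers and faces the grey camera's lens at (172,270) / (593,145), with clear air between. The pose hasn't drifted, so I'm handing in.

```bash
python3 -c "
from h import *
s=telemetry.read_state();print(abs(s['joint_vel']).max(),s['gripper_width']);print(arm.job_done())"
```

```text
0.002752468071638128 9.200210602985397
the job is handed in; nothing more can be done
None
```

I picked the stainless square grate out of its tray by the handle bar and am holding it still in front of the grey inspection camera. I handed the job in after about 13.3 s.

**Position:** fits from the side and top cameras put the plate centre about 1–5 mm from the view point, which I worked out from my own estimate of where the lens is. The limit is 25 mm.

**Angle:** the plate is about 0.07–0.08 rad off square to the lens (limit 0.22), and the bar is level to within about 0.03 rad (limit 0.25).

**Holding still:** the finger opening stays at about 9.2 mm on the 10 mm bar. Joint speeds are below 0.003 rad/s, and the pose did not drift over a further second.

**What did not go to plan:** at the exact 40° tilt, joint 5 reached its -0.16 limit with the grate about 13 mm high. I eased the tilt by a net 0.06 rad and lowered it into place, so the small remaining tilt error is deliberate.

**Other checks:** the detector sometimes reported the green and pink grates and the yellow cameras as the real ones; I told them apart by colour in the pictures. In the last pictures the grate was clear of the camera. I saw no sign that anything else had moved, though I did not measure the other objects again.

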